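# Lay the tall sample tube in its cradle

### The job

Pick up the taller of the two white capped sample tubes standing on the bench and lay it on its side in the V-shaped cradle, centred and resting along both saddles; the cap may point either way. Lay it down gently, do not drop it, and leave the shorter tube standing where it is.

Things in the scene. Friction and masses are not known exactly. Their poses are not given: they have to be found in the camera images.
- tall_tube: The taller sample tube, loose, about 0.09 kg: a straight white plastic tube 30 mm in diameter with fine grey rings and a grey screw cap (32 mm in diameter, the top 18 mm), 116 mm tall in all. It stands upright at the start. Origin: centre of its bottom end; z axis along the tube to the cap.
- tall_tube_mid (a point): Middle of the taller tube: on its axis, 58 mm from the bottom end (also its centre of mass within 3 mm).
- short_tube: The shorter sample tube, of the same make and 30 mm diameter but only 68 mm tall; stands upright and is to be left alone. Origin: centre of its bottom end, z to the cap. It and the taller tube may stand in either of two places, to the left of the cradle as the robot sees it.
- cradle: Fixed cradle: aluminium base plate 106 x 64 x 8 mm with two grey V saddles open upward. The groove runs along its x axis (level, across the robot's view, turned up to 20 degrees). Saddles 12 mm thick, centred 35 mm either side of the middle: 58 mm free between them for fingers, down to the plate. V flanks slope 45 degrees; groove 42 mm wide at its top, 50 mm above the bench. Origin: centre of underside.
- cradle_seat (a point): The seat in the cradle: 50 mm above the bench over the middle of the cradle. The axis of a 30 mm tube lying in the groove passes through it; axes as the cradle's (x along the groove).
Mind the look-alikes: they are no part of the job. Leave any blue or red look-alike of the tall_tube alone.

How it is judged:
At the end, for the whole second after the job is handed in: The taller tube lies at rest in the cradle's groove on both saddles: its middle within 15 mm along the groove, 10 mm across and 6 mm in height of the seat, its axis within 10 degrees of the groove's, cap either way. The shorter tube still stands upright (10 degrees) within 30 mm of where it was (x of tall_tube_mid in the frame of cradle_seat between -0.015 and 0.015 m and y of tall_tube_mid in the frame of cradle_seat between -0.01 and 0.01 m and z of tall_tube_mid in the frame of cradle_seat between -0.006 and 0.006 m and angle between the z axis of tall_tube and the x axis of cradle, either way round below 0.175 rad and contact force between tall_tube and cradle above 0.1 N and linear speed of tall_tube below 0.02 m/s and angular speed of tall_tube below 0.3 rad/s and angle between short_tube's own z axis and vertical below 0.175 rad and distance of short_tube from where it was at the start of the episode below 0.03 m); the robot touches nothing.
It fails at once if the taller tube is dropped: it moves faster than 0.7 m/s while the fingers do not hold it (linear speed of tall_tube above 0.7 m/s and contact force between the fingers and tall_tube below 0.05 N).
It fails at once if the shorter tube is knocked over or moved more than 30 mm (distance of short_tube from where it was at the start of the episode above 0.03 m or angle between short_tube's own z axis and vertical above 0.5 rad).
It also fails if it takes over 42 s, if anything falls off the work surface, if the arm or the gripper's body presses on something with over 40 N, if the wrist force passes 120 N, or if a joint passes its speed limit or range.

### The arm

A 6-joint arm with a two-finger parallel gripper is mounted at the origin on a cart in front of the work surface, level with it; the furniture and walls round the work are solid. World frame = base frame: x ahead of the robot, y to its left, z up, the work surface at z = 0. Lengths are in m, angles in rad, forces in N, time in s.
With the tool pointing down it reaches from about 0.35 to 0.975 m from the base axis. Payload 7.1 kg.
Tool frame: the origin (TCP) lies midway between the tips of the shut fingers; the grasp point (between the pads) lies 19 mm behind it; z points along the fingers, y is the line along which they close (so a half turn about z gives the same grasp; the last joint's range is limited). The gripper opens to 88 mm and grips with 3 to 60 N. Pads are 20 mm wide; open, the fingers measure 115 mm over their backs; the gripper's body (75 mm by 178 mm) begins 61 mm behind the grasp point.
Start: joints at [1.092, 0.423, 1.63, -0, 1.089, -0.019], TCP at [0.277, 0.56, 0.193] pointing down, gripper open.
Joint ranges: [-3, 3], [-0.9, 2.11], [0.09, 2.58], [-1.31, 4.45], [0.11, 2.69], [-2.54, 2.54]. Speed limits (rad/s): [2.39, 2.39, 3.01, 3.14, 3.14, 3.14].

### API

Orientations are given as a unit quaternion [w, x, y, z].
In Python, from station import move_pose, movel, movej, command_gripper, wait, inverse_kinematics, read_camera, camera_info, MotionError, job_done, get_time, get_joint_pos, get_qvel, get_effort, get_tcp_pos, get_ee_rot, get_ft_force, get_ft_torque, get_grip_width, get_finger_force gives the robot as it stands. Calls block until the motion is done:
- move_pose(position, orientation): joint-space move of the TCP to a pose.
- movel(position, frame=None, v=0.15, until_force=None): straight line of the TCP; frame=None keeps the orientation; v is the mean speed in m/s. With until_force (N) it stops when the force on the tool has changed by that much, and returns True; else False.
- movej(angles): joint-space move.
- command_gripper(opening): opening from 0.0 (shut) to 1.0 (fully open); the grip force is fixed at half the most; returns when the fingers have stopped.
- wait(seconds).
- inverse_kinematics(position, orientation): joint angles nearest the present ones, or None.
- read_camera(name): name is "scene" or "top" or "wrist"; returns the picture (384x512x3 uint8, red, green, blue); there is no depth.
- camera_info(name): a dict with "intrinsics" (3x3 intrinsics, pixels), "T" (4x4, takes a point from camera to world coordinates); the wrist camera has in their place "tool_from_camera" (4x4, takes a point from camera to tool coordinates, whose origin is the TCP and whose axes are the flange's). Camera axes: x right, y up, looking along -z (the intrinsics and any distortion apply to the point x, -y, -z); pixel columns grow to the right and rows downward; lengths in m; the calibration is good to about 2 mm. A picture is of the moment at which its call begins: read the wrist's pose just before it. camera_info takes no time and is no camera call.
A pose or a line that the arm cannot do raises MotionError and nothing moves.
- job_done(): hands the job in; it is judged then, once.
Readings, each from a call of its own:
- get_time(): time.
- get_joint_pos(): joint angles.
- get_qvel(): joint speeds.
- get_effort(): joint torques, N m.
- get_tcp_pos(): TCP position.
- get_ee_rot(): TCP orientation.
- get_ft_force(): force on the tool from outside, world axes, zero at the start.
- get_ft_torque(): the same for the moment, N m.
- get_grip_width(): opening from 0.0 (shut) to 1.0 (fully open).
- get_finger_force(): force on a finger pad.
Only numpy, scipy, OpenCV 4.12 (cv2) and the standard library are available. Lean on these libraries where they do the work, as an engineer would, in place of code of your own. Each camera call takes 0.05 s, during which the arm holds its last target. There are 200 camera calls.

## Working session

There is one attempt and no reset: what is moved stays moved. The work goes in short steps, each a Python script; the robot and the scene stay as the last script left them, time stands still between calls to the robot, and variables do not carry over. Pictures are saved under pics/ and viewed, at most 10 in all, crops included, and the job is handed in when it is done.

```bash
mkdir -p pics; python3 - <<'E'
from station import *
import cv2,numpy as np
for n in("scene","top"):
    im=read_camera(n); np.save(f"pics/{n}.npy",im); cv2.imwrite(f"pics/{n}0.png",im[...,::-1])
    c=camera_info(n); print(n,{k:(np.round(v,3).tolist() if not isinstance(v,str) else v) for k,v in c.items()})
print(np.round(camera_info("wrist")["tool_from_camera"],3), get_time(), get_ee_rot())
E
```

```text
scene {'intrinsics': [[416.565, 0.0, 255.744], [0.0, 416.565, 189.124], [0.0, 0.0, 1.0]], 'T': [[0.489, 0.421, -0.764, -0.235], [-0.872, 0.236, -0.428, -0.484], [0.0, 0.876, 0.483, 0.542], [0.0, 0.0, 0.0, 1.0]]}
top {'intrinsics': [[437.852, 0.0, 254.055], [0.0, 437.852, 191.437], [0.0, 0.0, 1.0]], 'T': [[0.008, 0.995, -0.103, 0.383], [-1.0, 0.011, 0.03, -0.063], [0.031, 0.103, 0.994, 1.126], [0.0, 0.0, 0.0, 1.0]]}
[[ 0.     0.962  0.274  0.074]
 [ 1.    -0.    -0.001  0.001]
 [-0.001  0.274 -0.962 -0.191]
 [ 0.     0.     0.     1.   ]] 0.1 [-1.66463845e-04  2.27883910e-01  9.73688077e-01 -6.50869667e-04]
```

View pics/scene0.png

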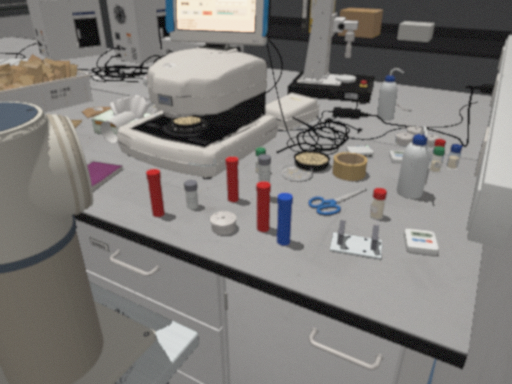

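View pics/top0.png

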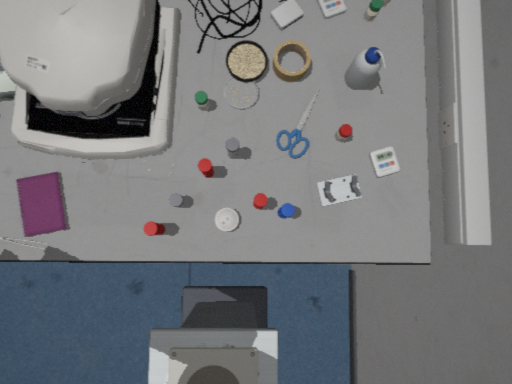

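```bash
cat > h.py <<'E'
import numpy as np,cv2
from station import *
def ray(n,u,v):
    c=camera_info(n);K=np.array(c["intrinsics"]);T=np.array(c["T"])
    d=np.array([(u-K[0,2])/K[0,0],-(v-K[1,2])/K[1,1],-1]);return T[:3,3],T[:3,:3]@d
def plane(n,u,v,z):
    o,d=ray(n,u,v);return o+d*(z-o[2])/d[2]
def tri(a,b):
    o1,d1=ray("scene",*a);o2,d2=ray("top",*b)
    s=np.linalg.lstsq(np.c_[d1,-d2],o2-o1,rcond=None)[0]
    p,q=o1+s[0]*d1,o2+s[1]*d2;return (p+q)/2,np.linalg.norm(p-q)
E
python3 - <<'E'
from h import *
print("A",tri((264,160),(233,145)),"B",tri((191,187),(177,200)))
print("A base hyp", plane("top",233,145,.116),"B",plane("top",177,200,.068))
for n in[(264,195),(285,198),(232,160),(154,173)]: pass
for n,(u,v,h) in dict(red1=(205,166,.116),red2=(260,201,.116),blue=(287,211,.116),red3=(152,229,.116),green=(201,97,.08)).items(): print(n,plane("top",u,v,h))
s=np.load("pics/scene.npy");t=np.load("pics/top.npy")
a=cv2.resize(s[140:250,150:310],None,fx=2.5,fy=2.5,interpolation=3)
b=cv2.resize(t[130:240,160:310],None,fx=2.5,fy=2.5,interpolation=3)
c=cv2.resize(t[160:220,305:375],None,fx=5,fy=5,interpolation=3)
d=cv2.resize(s[210:265,320:400],None,fx=5,fy=5,interpolation=3)
W=np.zeros((600,800,3),np.uint8)
W[:275,:400]=a;W[:275,400:775]=b;W[280:580,:350]=c;W[280:555,360:760]=d
cv2.imwrite("pics/crop1.png",W[...,::-1])
E
```

```text
A (array([ 0.598311  , -0.04148113,  0.10450128]), np.float64(0.0023970890865839195)) B (array([0.47095988, 0.09399609, 0.05224325]), np.float64(0.000646576145496306))
A base hyp [ 0.59650647 -0.04273756  0.116     ] B [0.46985915 0.09143852 0.068     ]
red1 [0.54592426 0.02168508 0.116     ]
red2 [ 0.46558889 -0.10688646  0.116     ]
blue [ 0.44301831 -0.169589    0.116     ]
red3 [0.39889756 0.13952373 0.116     ]
green [0.72243979 0.03776967 0.08      ]
```

View pics/crop1.png

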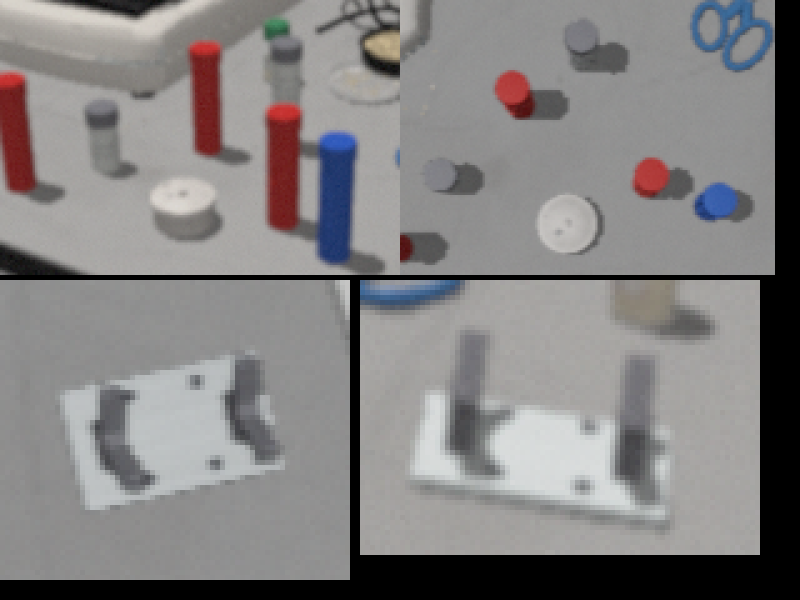

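```bash
cat >> h.py <<'E'
from scipy.spatial.transform import Rotation as R
def quat(z,x):
    z=z/np.linalg.norm(z);x=x-z*(x@z);x/=np.linalg.norm(x)
    return np.roll(R.from_matrix(np.c_[x,np.cross(z,x),z]).as_quat(),1)
Z=np.array([0,0,1.])
def hd(a): return np.array([np.cos(np.radians(a)),np.sin(np.radians(a)),0])
# a: tube 'up' direction, d: approach direction perpendicular to it; al: tilt
def pose(c,d,a,al,flip=1,back=0.0):
    al=np.radians(al);z=np.cos(al)*d-np.sin(al)*a;x=flip*(np.sin(al)*d+np.cos(al)*a)
    return c+z*(0.019-back),quat(z,x)
E
python3 - <<'E'
from h import *
t=np.load("pics/top.npy").astype(int)
m=np.zeros(t.shape[:2],np.uint8);s=t[155:215,308:372];m[155:215,308:372]=(s.min(2)>175)*255
m=cv2.morphologyEx(m,cv2.MORPH_CLOSE,np.ones((9,9)))
c=max(cv2.findContours(m,0,2)[0],key=cv2.contourArea)
b=cv2.boxPoints(cv2.minAreaRect(c));P=np.array([plane("top",*p,.008) for p in b]);print(b,P.round(4))
print("sides",[np.linalg.norm(P[i]-P[i-1]).round(4) for i in range(4)])
e=[P[(i+1)%4]-P[i] for i in(0,1)];g=max(e,key=np.linalg.norm);g/=np.linalg.norm(g);g*=np.sign(-g[1])
C=P.mean(0);print("C",C,"g",g,np.degrees(np.arctan2(g[1],g[0])))
A=np.array([.5975,-.042,.058]);S=np.array([C[0],C[1],.05])
for al in(15,25,35):
  for az in(60,80,100):
    for f in(1,-1):
      q=inverse_kinematics(*pose(A,hd(az),Z,al,f));q2=inverse_kinematics(*pose(A,hd(az),Z,al,f,.1))
      print("pick",al,az,f,None if q is None else np.round(q,2),q2 is not None)
  for s in(1,-1):
    for f in(1,-1):
      q=inverse_kinematics(*pose(S,-Z,s*g,al,f));print("  place cap dir",s,"al",al,f,None if q is None else np.round(q,2))
E
```

```text
[[317.07056 182.31764]
 [355.08234 173.87059]
 [360.2588  197.16472]
 [322.247   205.61177]] [[ 0.5244 -0.2589  0.008 ]
 [ 0.5477 -0.3583  0.008 ]
 [ 0.4871 -0.3708  0.008 ]
 [ 0.4642 -0.2719  0.008 ]]
sides [np.float64(0.0616), np.float64(0.1021), np.float64(0.0619), np.float64(0.1015)]
C [ 0.50582785 -0.31499684  0.008     ] g [ 0.22798711 -0.97366415  0.        ] -76.82140687789072
pick 15 60 1 [-0.63  0.98  1.85  1.39  1.35 -1.26] True
pick 15 60 -1 [-0.63  0.98  1.85  1.39  1.35  1.88] True
pick 15 80 1 [-0.59  1.03  1.62  1.09  1.53 -1.12] True
pick 15 80 -1 [-0.59  1.03  1.62  1.09  1.53  2.02] True
pick 15 100 1 [-0.5   1.09  1.39  0.87  1.74 -1.06] True
pick 15 100 -1 [-0.5   1.09  1.39  0.87  1.74  2.08] True
  place cap dir 1 al 15 1 [-0.66  0.69  1.64  0.19  1.03  2.13]
  place cap dir 1 al 15 -1 [-0.66  0.69  1.64  0.19  1.03 -1.01]
  place cap dir -1 al 15 1 [-0.47  0.56  1.91 -0.4   0.53 -0.37]
  place cap dir -1 al 15 -1 None
pick 25 60 1 [-0.6   0.88  1.89  1.34  1.19 -1.17] True
pick 25 60 -1 [-0.6   0.88  1.89  1.34  1.19  1.98] True
pick 25 80 1 [-0.56  0.93  1.66
[... 324 characters left out ...]
]
  place cap dir -1 al 25 1 [-0.39  0.57  1.98 -0.86  0.47  0.13]
  place cap dir -1 al 25 -1 None
pick 35 60 1 [-0.55  0.78  1.91  1.26  1.04 -1.04] True
pick 35 60 -1 [-0.55  0.78  1.91  1.26  1.04  2.1 ] True
pick 35 80 1 [-0.52  0.84  1.7   0.95  1.24 -0.98] True
pick 35 80 -1 [-0.52  0.84  1.7   0.95  1.24  2.16] True
pick 35 100 1 [-0.45  0.91  1.5   0.73  1.46 -1.  ] True
pick 35 100 -1 [-0.45  0.91  1.5   0.73  1.46  2.14] True
  place cap dir 1 al 35 1 [-0.75  0.84  1.44  0.33  1.4   2.01]
  place cap dir 1 al 35 -1 [-0.75  0.84  1.44  0.33  1.4  -1.13]
  place cap dir -1 al 35 1 [-0.31  0.61  2.04 -1.31  0.53  0.64]
  place cap dir -1 al 35 -1 [-0.31  0.61  2.04 -1.31  0.53 -2.5 ]
```

```bash
cat >> h.py <<'E'
A=np.array([.5975,-.042,.058]);g=np.array([.228,-.9737,0]);S=np.array([.5058,-.315,.05]);AL=25;AZ=95
def snap(n,f): cv2.imwrite(f"pics/{f}.png",read_camera(n)[...,::-1])
E
python3 - <<'E'
from h import *
q=np.array(get_joint_pos());q[1]-=.25;movej(q)
p,o=pose(A,hd(AZ),Z,AL,1,.12)
j=np.array(inverse_kinematics(p+[0,0,.2],o));print(j.round(2))
q[0]=j[0];movej(q);movej(j)
print(get_time(),get_tcp_pos(),p)
movel(p,v=.25)
print(get_time(),get_tcp_pos())
snap("wrist","w1");snap("scene","s1")
E
python3 -c "
import cv2,numpy as np
a=cv2.imread('pics/w1.png');b=cv2.imread('pics/s1.png')
cv2.imwrite('pics/c1.png',cv2.resize(np.hstack([a,b]),(800,300)))"
```

```text
[-0.62  0.72  1.32  0.82  1.91 -0.77]
4.925 [ 0.60558106 -0.13329574  0.30056446] [ 0.60547798 -0.13318876  0.10068444]
5.875 [ 0.6053517  -0.13204976  0.10145191]
```

View pics/c1.png

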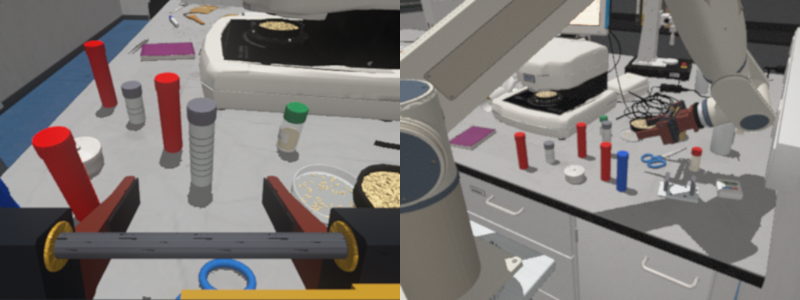

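The wrist view shows the ringed white tube with the grey cap (201,140) centred between the fingers. Red tubes stand at (60,170) and (170,110), and the short tube at (133,103). The path is clear.

```bash
python3 - <<'E'
from h import *
p,o=pose(A,hd(AZ),Z,AL)
print(movel(p,v=.1,until_force=8),get_tcp_pos(),p)
command_gripper(0.0);print(get_grip_width()*88,get_finger_force(),get_ft_force())
p=get_tcp_pos()
movel(np.array(p)+[0,0,.03],v=.08);print(get_grip_width()*88,get_finger_force(),get_time(),get_ft_force())
snap("wrist","w2");snap("scene","s2")
a=cv2.imread('pics/w2.png');b=cv2.imread('pics/s2.png')
cv2.imwrite('pics/c2.png',cv2.resize(np.hstack([a,b]),(800,300)))
E
```

```text
False [ 0.59636533 -0.02545395  0.0501796 ] [ 0.59599919 -0.02484568  0.04997025]
23.968477408265265 27.970537841320038 [-0.26458769 -0.20777173 -0.19751435]
23.80012692990244 27.983726263046265 8.8833 [-0.22413589  0.16555427 -0.88784439]
```

View pics/c2.png

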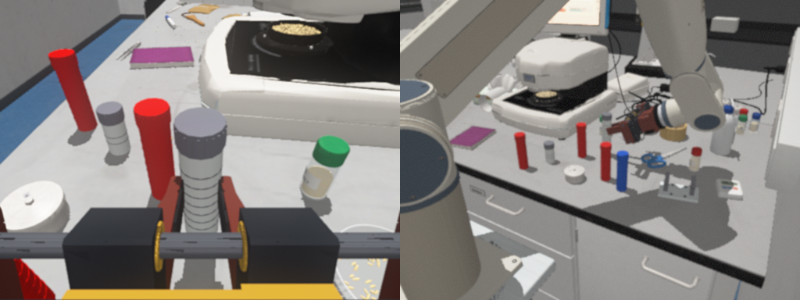

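```bash
python3 - <<'E'
from h import *
c=camera_info("wrist");K=np.array(c["intrinsics"]);T=np.array(c["tool_from_camera"]);Ti=np.linalg.inv(T)
al=np.radians(AL)
a=np.array([np.cos(al),0,-np.sin(al)])
def pr(p):
    q=Ti[:3,:3]@p+Ti[:3,3];return [round(K[0,0]*q[0]/-q[2]+K[0,2],1),round(K[1,1]*-q[1]/-q[2]+K[1,2],1),round(-q[2],3)]
for dz in(-.009,0,.009):
  for da in(-.008,0,.008):
    b=np.array([0,0,-.019+dz])+a*(.058+da);print(dz,da,"top",pr(b),"capbot",pr(b-a*.018),"capw",round(K[0,0]*.032/pr(b)[2],1))
im=cv2.imread("pics/w2.png")
cv2.imwrite("pics/c3.png",cv2.resize(im[130:310,180:340],None,fx=3.3,fy=3.3,interpolation=cv2.INTER_CUBIC))
E
```

```text
-0.009 -0.008 top [np.float64(254.2), np.float64(171.7), np.float64(0.145)] capbot [np.float64(254.4), np.float64(200.9), np.float64(0.157)] capw 69.9
-0.009 0 top [np.float64(254.1), np.float64(157.2), np.float64(0.14)] capbot [np.float64(254.3), np.float64(188.5), np.float64(0.152)] capw 72.4
-0.009 0.008 top [np.float64(254.0), np.float64(141.5), np.float64(0.135)] capbot [np.float64(254.2), np.float64(175.2), np.float64(0.146)] capw 75.1
0 -0.008 top [np.float64(254.3), np.float64(167.9), np.float64(0.154)] capbot [np.float64(254.5), np.float64(195.8), np.float64(0.165)] capw 65.8
0 0 top [np.float64(254.2), np.float64(154.1), np.float64(0.148)] capbot [np.float64(254.4), np.float64(183.9), np.float64(0.16)] capw 68.5
0 0.008 top [np.float64(254.2), np.float64(139.2), np.float64(0.143)] capbot [np.float64(254.4), np.float64(171.2), np.float64(0.155)] capw 70.9
0.009 -0.008 top [np.float64(254.5), np.float64(164.4), np.float64(0.162)] capbot [np.float64(254.6), np.float64(191.2), np.float64(0.174)] capw 62.6
0.009 0 top [np.float64(254.4), np.float64(151.3), np.float64(0.157)] capbot [np.float64(254.6), np.float64(179.8), np.float64(0.169)] capw 64.6
0.009 0.008 top [np.float64(254.3), np.float64(137.2), np.float64(0.152)] capbot [np.float64(254.5), np.float64(167.6), np.float64(0.164)] capw 66.7
```

View pics/c3.png

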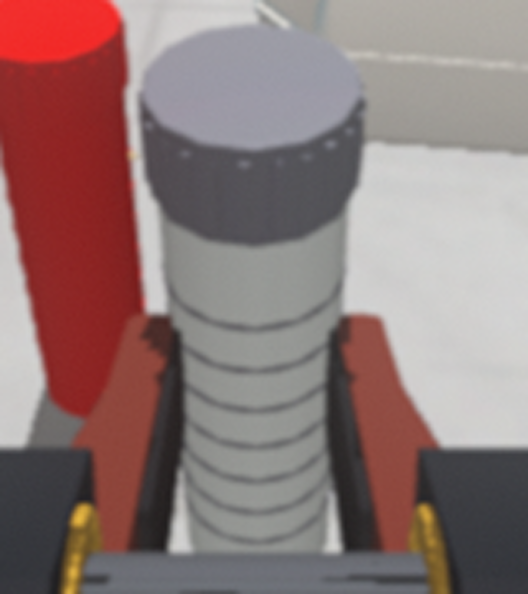

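The cap top at about (256,157) and its 68 px width match a grasp at mid-tube within 2 mm. Next is the transfer to the cradle.

```bash
python3 - <<'E'
from h import *
p=np.array(get_tcp_pos());movel(p+[0,0,.17],v=.2)
p,o=pose(S-.002*g,-Z,-g,AL)
move_pose(p+[0,0,.16],o);print(get_time(),get_tcp_pos(),get_finger_force())
movel(p+[0,0,.04],v=.12)
print(get_time(),get_tcp_pos(),p,get_finger_force())
snap("scene","s4");snap("top","t4")
a=cv2.imread('pics/s4.png')[150:270,280:440];b=cv2.imread('pics/t4.png')[130:250,270:430]
cv2.imwrite('pics/c4.png',cv2.resize(np.hstack([a,b]),(800,300),interpolation=2))
E
```

```text
11.25 [ 0.50679543 -0.32062575  0.19185845] 27.89291113615036
12.4 [ 0.50758359 -0.32102512  0.07323459] [ 0.50717478 -0.32087116  0.03278015] 27.89778023958206
```

View pics/c4.png

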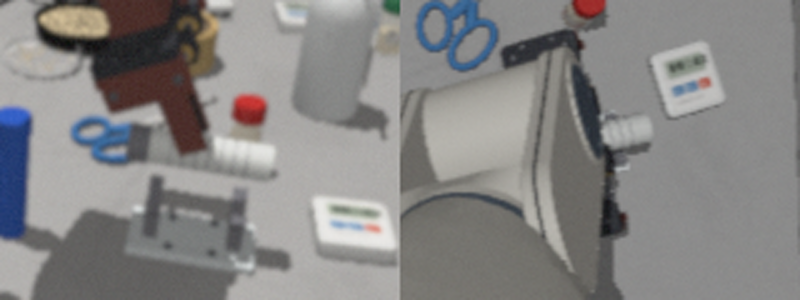

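The tube is level above the saddles, with the cap at (150,145) in the crop. It lines up with the groove, so I'm lowering it.

```bash
python3 - <<'E'
from h import *
p,o=pose(S-.002*g,-Z,-g,AL)
print(movel(p+[0,0,-.006],v=.025,until_force=4),np.array(get_tcp_pos())-p,get_ft_force(),get_time())
snap("scene","s5")
a=cv2.imread('pics/s5.png')[150:270,280:440]
cv2.imwrite('pics/c5.png',cv2.resize(a,(640,480),interpolation=2))
E
```

```text
True [-0.00074851 -0.00010833  0.00016105] [ 0.0661255  -1.73623862  1.32856357] 13.9083
```

View pics/c5.png

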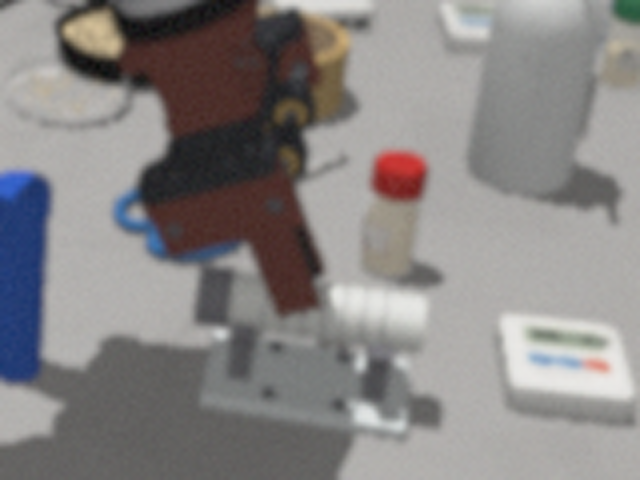

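Contact came at the nominal seat height, and the picture shows the tube lying over both saddles (cap 215,295; bottom 415,320). Releasing now.

```bash
python3 - <<'E'
from h import *
command_gripper(0.75);wait(.3)
p,o=pose(S-.002*g,-Z,-g,AL,1,.12)
p=np.array(get_tcp_pos())+(p-pose(S-.002*g,-Z,-g,AL)[0])
movel(p,v=.12);movel(p+[0,0,.1],v=.2)
q=np.array(get_joint_pos());q[0]+=.9;movej(q);wait(.3);print(get_time())
snap("scene","s6");snap("top","t6")
a=cv2.imread('pics/s6.png')[150:270,280:440];b=cv2.imread('pics/t6.png')[130:250,270:430]
cv2.imwrite('pics/c6.png',cv2.resize(np.hstack([a,b]),(800,300),interpolation=2))
E
```

```text
18.9083
```

View pics/c6.png

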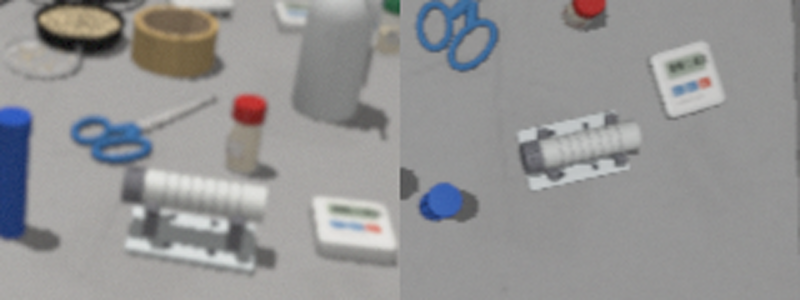

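The tube lies along both saddles. Its middle is at about top-image pixel (342,189), and the seat should project to about (342,190), so it is centred.

```bash
python3 -c "
from h import *
print(plane('top',342.2,189.2,.05)-S);print(job_done())"
```

```text
[-3.23585748e-03  7.01379751e-04  4.16333634e-17]
the job is handed in; nothing more can be done
None
```

The taller white tube lies in the cradle on both saddles, about 3 mm from the seat in the last top view. I set it down gently, never went near the shorter tube, and handed the job in at about 19 s; no verdict came back.

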